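# Close the damp crock

## Task

Put the big bar-handled terracotta lid back on the terracotta crock so that the carved pieces inside stay damp: the four lugs under the lid must drop into the four notches in the crock's rim so the lid sits fully down, flush and level. Then let go of it, and leave everything else on the table where it is.

Things in the scene. Friction and masses are not known exactly. Their poses are not given: they have to be found in the camera images.
- lid: the crock's loose lid, about 0.3 kg, lying on its plug: terracotta disc 124 mm across, 6 mm thick. Under the disc: a round plug 92 mm across, 12 mm deep, lower edge bevelled, and around it four lugs on the lid's +x, +y, -x, -y axes, 11 mm wide, reaching 57 mm from the centre and 7 mm below the disc. Origin: centre of the plug's underside, 18 mm below the disc's top; z up
- lid_handle (a point): middle of the bar handle standing on the lid, 34 mm above the lid's origin. The bar is 50 mm long along the lid's x axis, 16 mm wide and 31 mm high, from the disc's top up
- crock: round terracotta crock, fixed, 128 mm across, 100 mm high, two small plaster pieces low inside. Its top 10 mm is a collar with a 96 mm bore and four notches 18 mm wide, 10 mm deep, cut across the rim 90 degrees apart. The notches are at ANY angle: the crock's yaw tells nothing of it, so look or feel for them. Origin: centre of its underside
- crock_rim (a point): centre of the crock's mouth, level with the rim's top face, 100 mm above the table. Off the notches the lid rides level on its lugs with its origin 5 mm below this point; turned under light pressure it drops 7 mm when the lugs meet the notches, and home its origin is 12 mm below. The yaw of this point does not show the notches
- small_lid: another, smaller terracotta lid (disc 86 mm across, 36 mm high) with a round knob; not for this crock, leave alone. Origin: centre of its underside
- gouge: carving gouge, wooden handle and steel blade, 150 mm long, 14 mm high, lying flat between the things; leave alone. Origin on the table about mid-length, x towards the blade
- brush: flat wooden brush, 200 mm long, 42 mm wide, 20 mm high; leave alone. Origin on the table at mid-length, x runs from handle to bristles
- cup: white ceramic cup, 72 mm across, 80 mm high, upright; leave alone. Origin: centre of its underside
- rib: flat wooden rib, 90 x 50 x 6 mm; leave alone. Origin: centre of its underside
- glaze_jar: small closed clear jar, 60 mm across, 85 mm high; leave alone. Origin: centre of its underside
- fettle_block: cork block, 70 x 35 x 20 mm; leave alone. Origin: centre of its underside
There are look-alikes about, which are no part of the job. Leave any turquoise look-alike of the lid alone.

How it is judged (in metres and radians):
At the end, for the whole second after the job is handed in: The lid rests on the crock with its lugs in the notches: its disc is within 2.5 mm of the rim's top face, centred within 6 mm, level within 2 degrees, released and at rest; every other loose thing is within 30 mm of where it began (z of lid in the frame of crock_rim between -0.015 and -0.0095 m and horizontal distance between lid and crock_rim below 0.006 m and angle between lid's own z axis and vertical below 0.035 rad and linear speed of lid below 0.01 m/s and distance of each of small_lid, gouge, brush, cup, rib, glaze_jar, fettle_block from where it was at the start of the episode below 0.03 m); the robot touches nothing.
It fails at once if another loose thing on the table is pushed more than 30 mm from where it stood (distance of any of small_lid, gouge, brush, cup, rib, glaze_jar, fettle_block from where it was at the start of the episode above 0.03 m).
It also fails if it takes over 72 s, if anything falls off the work surface, if the arm or the gripper's body presses on something with over 40 N, if the wrist force passes 120 N, or if a joint passes its speed limit or range.

## Robot

A 6-joint arm with a two-finger parallel gripper is mounted at the origin on the work surface. World frame = base frame: x ahead of the robot, y to its left, z up, the work surface at z = 0. Lengths are in m, angles in degrees, forces in N, time in s.
With the tool pointing down it reaches from about 0.4 to 0.825 m from the base axis. Payload 7 kg.
Tool frame: the origin (TCP) lies between the finger pads; the fingertips stand 22 mm ahead of it and the grasp point (between the pads) lies 3 mm ahead of it; z points along the fingers, y is the line along which they close (so a half turn about z gives the same grasp; the last joint's range is limited). The gripper opens to 88 mm and grips with 3 to 60 N. Pads are 19 mm wide; open, the fingers measure 130 mm over their backs; the gripper's body (78 mm by 193 mm) begins 47 mm behind the grasp point.
Start: joints at [-49.842, 20.546, 0.682, 0, -70.136, -16.507], TCP at [0.271, -0.618, 0.209] pointing down, gripper open.
Joint ranges: [-176.03, 176.03], [-82.01, 121.73], [-58.28, 71.71], [-173.87, 95.51], [-174.79, -0.11], [-173.66, 173.66]. Speed limits (degrees/s): [136.94, 136.94, 172.46, 180, 180, 180].

## Interface

Orientations are given as [roll, pitch, yaw] about the fixed x, y, z axes, in that order (R = Rz(yaw) Ry(pitch) Rx(roll)).
In Python, from plant import r, vision gives the robot as it stands.
- The arm moves only by the shell command python3 -m pendant 'ROWS' [FORCE]. ROWS is JSON, a list that holds one entry, the list of rows, each a list of 7 numbers: the shift along the tool's x, y, z scaled (see below), then the turn, a rotation vector about the tool's x, y, z scaled (see below), then the opening, from -1 (shut) to 1 (fully open). In form: [[[x, y, z, wx, wy, wz, fingers], ...]]. A call has exactly 8 rows; each row shifts and turns the commanded pose from where the row before left it, along the tool's axes as they then stand; what a row does not reach is not made up. The controller multiplies each number of a shift by 20 mm and each number of a turn by 4 degrees. A row lasts 1/10 s, in which the tool goes at most 50 mm and 8.59 degrees, less where a joint would pass 70% of its speed; a pose out of reach is approached as far as the arm can. A call with a number of a shift or a turn outside -1 to 1 is refused whole. A call with a gripper value outside its range is refused whole. The fingers move at their own pace and stop on an object; FORCE is the grip in N (left out, the last holds). Time passes only in rows, so rows that do not move let the fingers close, or fill a call up. It gives the time, the measured TCP pose, the force, the opening and the grip force at its end, in the units of the state.
- r.get_state(): the state, without advancing time (a new reading comes with each control period).
- vision.capture(name): name is "scene" or "top" or "wrist"; returns a dict with "frame" (384x512x3 uint8, blue, green, red), "depth" (384x512 float32, m along the optical axis (not along the pixel's ray), 0 where there is no reading), "camera_matrix" (3x3 intrinsics, pixels), "k1" (the pictures are not rectified: a ray, as slopes to the right and down, at radius r is drawn at 1 + k1 r^2 times it, then the intrinsics apply), "extrinsics" (4x4, takes a point from world to camera coordinates); the wrist camera has in their place "hand_eye" (4x4, takes a point from camera to tool coordinates, whose origin is the TCP and whose axes are the flange's). Camera axes: x right, y up, looking along -z (the intrinsics and any distortion apply to the point x, -y, -z); pixel columns grow to the right and rows downward; lengths in m; the calibration is good to about 2 mm. A picture is of the moment at which its call begins: read the wrist's pose just before it.
- r.close_job(): hands the job in; it is judged then, once.
The state is a dict: "time_s": time; "joints": joint angles; "qd": joint speeds; "joint_torque": joint torques, N m; "tcp_pos": TCP position; "eef_rot": TCP orientation; "contact_force": force on the tool from outside, world axes, zero at the start; "moment": the same for the moment, N m; "gripper_width": finger opening in m; "gripper_force": force on a finger pad.
Only numpy, scipy, OpenCV 4.12 (cv2) and the standard library are available. Lean on these libraries where they do the work, as an engineer would, in place of code of your own. Each camera call takes 0.05 s, during which the arm holds its last target. There are 200 camera calls.

## Working session

There is one attempt and no reset: what is moved stays moved. The work goes in short steps, Python scripts to look and compute and a shell command to move; the robot and the scene stay as the last step left them, time stands still between calls to the robot, and variables do not carry over. Pictures are saved under pics/ and viewed, at most 10 in all, crops included, and the job is handed in when it is done.

```bash
ls; mkdir -p pics
cat > h.py <<'E'
import numpy as np, cv2
from scipy.spatial.transform import Rotation as R
from plant import r, vision
def cap(n):
    s=r.get_state(); d=vision.capture(n)
    if 'extrinsics' in d: d['c2w']=np.linalg.inv(np.array(d['extrinsics']))
    else:
        T=np.eye(4); T[:3,:3]=R.from_euler('xyz',s['eef_rot'],degrees=True).as_matrix(); T[:3,3]=s['tcp_pos']
        d['c2w']=T@np.array(d['hand_eye'])
    return d
def rays(d,uv):
    uv=np.atleast_2d(uv).astype(float)
    p=cv2.undistortPoints(uv.reshape(-1,1,2),np.array(d['camera_matrix'],float),np.array([d['k1'],0,0,0],float)).reshape(-1,2)
    return np.c_[p[:,0],-p[:,1],-np.ones(len(p))]
def plane(d,uv,z):
    v=rays(d,uv)@d['c2w'][:3,:3].T; o=d['c2w'][:3,3]
    return o+v*((z-o[2])/v[:,2])[:,None]
def bydepth(d,uv):
    uv=np.atleast_2d(uv).astype(int); z=d['depth'][uv[:,1],uv[:,0]]
    c=rays(d,uv)*z[:,None]
    return c@d['c2w'][:3,:3].T+d['c2w'][:3,3]
E
python3 - <<'E'
from h import *
print(r.get_state())
a=cap('scene');b=cap('top')
cv2.imwrite('pics/s.png',a['frame']);cv2.imwrite('pics/t.png',b['frame'])
for d in(a,b):print(d['c2w'].round(3).tolist(),d['k1'],(d['depth']>0).mean())
E
```

```text
pics
{'time_s': 0.0, 'joints': array([-4.98400545e+01,  2.05928069e+01,  6.35972900e-01, -2.11088390e-02,
       -7.01359702e+01, -1.65087243e+01]), 'qd': array([ 0.01287804, -0.0196056 ,  0.08361077,  0.05643941, -0.02131959,
       -0.10049376]), 'joint_torque': array([ 5.36458665e-04, -5.82726073e+01,  2.93063325e+01,  6.99733302e+00,
        6.89477936e-03, -1.80313100e-04]), 'tcp_pos': array([ 0.27059022, -0.61784198,  0.20852082]), 'eef_rot': array([ 1.79905382e+02, -7.34837778e-03, -1.56355961e+02]), 'contact_force': array([-0.18526725,  0.03643782, -0.44910264]), 'moment': array([ 0.00211433,  0.00659844, -0.00445725]), 'gripper_force': 0.0, 'gripper_width': 0.08758327037856731}
[[-0.581, -0.568, 0.582, 1.212], [0.813, -0.423, 0.399, 0.443], [0.02, 0.706, 0.708, 0.943], [0.0, 0.0, 0.0, 1.0]] -0.11441544339734915 0.9959971110026041
[[-0.021, 0.998, -0.061, 0.446], [-0.999, -0.02, 0.026, -0.029], [0.025, 0.062, 0.998, 1.014], [0.0, 0.0, 0.0, 1.0]] -0.010845229417587175 0.9960276285807291
```

View pics/s.png

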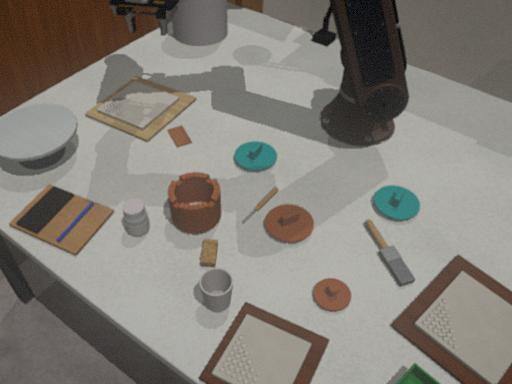

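View pics/t.png

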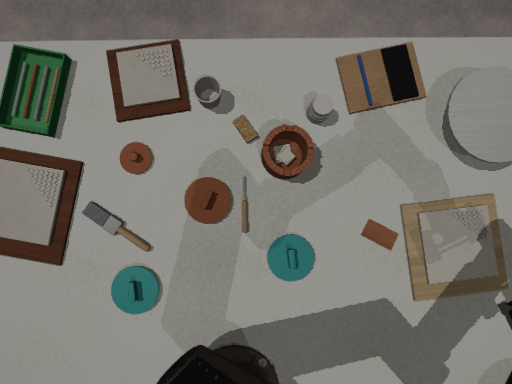

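Candidates for the lid are these, by top-view pixel:
- (208,200): big terracotta disc with a bar handle, which fits the description.
- (136,158): small terracotta lid with a round knob.
- (291,258) and (135,290): turquoise look-alikes.

I choose (208,200), which is at (289,223) in the scene view. The crock is at (288,152). The gouge lies between them at (245,205). Next I'll check a close crop and measure.

Run:
```python
from h import *
a=cap('scene');b=cap('top')
f=b['frame']
cv2.imwrite('pics/c.png',np.hstack([cv2.resize(f[155:245,160:260],(400,360),interpolation=3),cv2.resize(f[110:195,240:334],(398,360),interpolation=3)]))
for n,d,box in (('lid',b,(175,160,240,235)),('crock',b,(255,115,325,190)),('lid',a,(255,195,325,252)),('crock',a,(160,165,230,240))):
    u0,v0,u1,v1=box
    V,U=np.mgrid[v0:v1,u0:u1]; uv=np.c_[U.ravel(),V.ravel()]
    P=bydepth(d,uv); c=d['frame'][uv[:,1],uv[:,0]].astype(int); red=(c[:,2]>c[:,0]*1.6)
    P=P[red]; 
    print(n,'zhist',np.histogram(P[:,2],bins=np.arange(-.005,.13,.005))[0])
    lo,hi=(.015,.024) if n=='lid' else (.094,.106)
    Q=P[(P[:,2]>lo)&(P[:,2]<hi)]
    (cx,cy),rad=cv2.minEnclosingCircle(Q[:,:2].astype(np.float32)); print(' circ',cx,cy,rad,'z',np.median(Q[:,2]))
    if n=='lid':
        H=P[(P[:,2]>.040)]; m=cv2.minAreaRect(H[:,:2].astype(np.float32)); print(' handle',m,H[:,2].max(),np.median(H[:,2]),len(H))
for n,uv in dict(gouge=[(245,178),(245,203),(245,232)],glaze=[(322,105)],cork=[(246,129)],cup=[(208,92)]).items():
    print(n,bydepth(b,uv).round(3).tolist())
```

```text
lid zhist [  0   0   0   5 835 689   4   6   2   3  52  70   1   0   0   0   0   0
   0   0   0   0   0   0   0   0]
 circ 0.4978269338607788 0.06177617982029915 0.06138036027550697 z 0.01975840235719789
 handle ((0.4761205017566681, 0.01880289614200592), (0.11226286739110947, 0.0484115406870842), 62.85701370239258) 1.0141448277752996 0.050361239009357295 137
crock zhist [  0   0   3 335 154  30  32  32  34  31  30  42  36  35  32  39  40  45
  44 161 135 573  21   0   0   0]
 circ 0.6141695976257324 -0.14637428522109985 0.06477517634630203 z 0.10157671265261026
lid zhist [  0   0  12 167 904 121  15  17  12  19  89   3   0   0   0   0   0   0
   0   0   0   0   0   0   0   0]
 circ 0.5010578632354736 0.061229415237903595 0.061686351895332336 z 0.017750992027674717
 handle ((0.8519836664199829, 0.238433375954628), (0.8273472189903259, 0.04294315353035927), 26.68692398071289) 0.9429129673489908 0.04690701640764877 116
crock zhist [  0   0   6  43  55  65  71  79  79  70  88  74  82  89  89  83  76  76
 145 111 427 127   0   0   0   0]
 circ 0.6164326667785645 -0.14570340514183044 0.06513821333646774 z 0.09865365381734092
gouge [[0.555, -0.039, 0.012], [0.488, -0.038, 0.015], [0.411, -0.036, 0.012]]
glaze [[0.728, -0.236, 0.088]]
cork [[0.686, -0.045, 0.02]]
cup [[0.794, 0.057, 0.005]]
```

View pics/c.png

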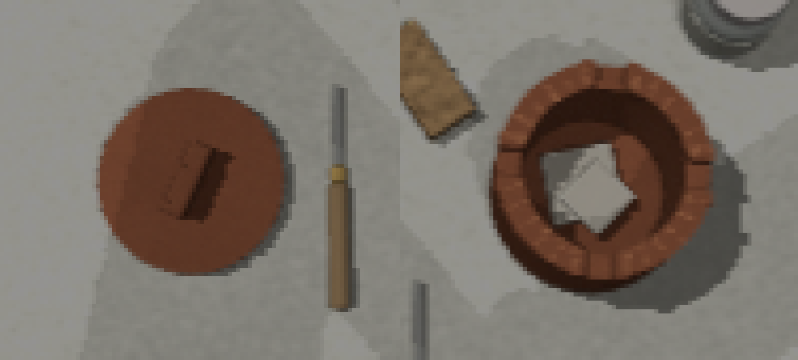

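The crop confirms the choice: left, the big terracotta disc with a bar handle; right, the crock with four notches near the axes, at crop (605,75), (705,170), (600,265) and (510,165). Now I'll work out the angles.

```bash
cat >> h.py <<'E'
def cloud(d,box):
    u0,v0,u1,v1=box; V,U=np.mgrid[v0:v1,u0:u1]; uv=np.c_[U.ravel(),V.ravel()]
    uv=uv[d['depth'][uv[:,1],uv[:,0]]>0]; c=d['frame'][uv[:,1],uv[:,0]].astype(int)
    return bydepth(d,uv)[c[:,2]>c[:,0]*1.6]
def notch(P,c,rim):
    v=P[:,:2]-c; rr=np.hypot(*v.T); k=(rr>.051)&(rr<.061)
    dz=P[k,2]-rim; low=(dz<-.005)&(dz>-.02); a=np.degrees(np.arctan2(v[k,1],v[k,0]))
    m=np.angle(np.exp(4j*np.radians(a[low])).mean()); 
    return np.degrees(m)/4, abs(np.exp(4j*np.radians(a[low])).mean()), low.sum(), np.sort(a[low]).round()
def handle(P,top):
    H=P[(P[:,2]>top-.006)&(P[:,2]<top+.006)]; return cv2.minAreaRect((H[:,:2]*1000).astype(np.float32)),np.median(H[:,2]),len(H)
E
python3 - <<'E'
from h import *
np.set_printoptions(linewidth=200,threshold=200)
a=cap('scene');b=cap('top')
print(handle(cloud(b,(175,160,240,235)),.049),handle(cloud(a,(255,195,325,252)),.047))
for d,bx,c,z in((b,(255,115,325,190),(.6142,-.1464),.1015),(a,(160,165,230,240),(.6164,-.1457),.0985)):
    print(notch(cloud(d,bx),np.array(c),z))
s=r.get_state();print(s['tcp_pos'],s['eef_rot'])
w=cap('wrist');print(np.array(w['hand_eye']).round(3),w['camera_matrix'])
E
```

```text
(((497.9664611816406, 61.061920166015625), (16.278493881225586, 48.391788482666016), 65.0378646850586), np.float64(0.050463192550757985), 122) (((501.2867126464844, 61.33049774169922), (17.53201675415039, 49.1002311706543), 65.02249145507812), np.float64(0.04686539258934175), 105)
(np.float64(-4.941941566776553), np.float64(0.9361870373106832), np.int64(108), array([-179., -179., -179., -178., -176., -176., -176., -176., -102., -101., -101., -101., -100.,  -98.,  -98.,  -98.,  -97.,  -96.,  -96.,  -96.,  -94.,  -94.,  -93.,  -93.,  -91.,  -91.,  -91.,
        -91.,  -89.,  -89.,  -88.,  -87.,  -86.,  -86.,  -86.,  -14.,  -14.,  -13.,  -12.,  -12.,  -12.,  -10.,  -10.,   -9.,   -7.,   -7.,   -7.,   -7.,   -5.,   -5.,   -4.,   -4.,   -2.,   -2.,
         -2.,   -2.,    0.,    0.,    1.,    1.,   76.,   77.,   77.,   78.,   78.,   79.,   79.,   80.,   81.,   81.,   81.,   83.,   84.,   84.,   84.,   86.,   87.,   87.,   87.,   89.,   89.,
         89.,   90.,   91.,   92.,   92.,   92.,  168.,  168.,  168.,  169.,  169.,  171.,  171.,  171.,  172.,  173.,  173.,  174.,  174.,  176.,  17
[... 708 characters left out ...]
,   43.,
         43.,   43.,   45.,   45.,   47.,   48.,   49.,   50.,   50.,   51.,   52.,   53.,   54.,   54.,   56.,   59.,   61.,   61.,   64.,   64.,   66.,   69.,   71.,   80.,   81.,   82.,   82.,
         86.,   86.,   86.,   88.,   90.,   90.,   91.,   92.,   93.,   93.,   95.,   95.,   95.,   98.,  173.,  174.,  175.,  177.,  178.,  179.,  179.]))
[ 0.2706952  -0.61815483  0.20914672] [ 1.79968234e+02 -4.29610860e-03 -1.56350491e+02]
[[-0.     0.964  0.268  0.073]
 [ 1.     0.     0.    -0.   ]
 [ 0.     0.268 -0.964 -0.175]
 [ 0.     0.     0.     1.   ]] [[306.61907515   0.         260.46585066]
 [  0.         306.61907515 191.08838436]
 [  0.           0.           1.        ]]
```

Lid at (0.4995, 0.0615), handle axis at 155°. Notches are at about -5° mod 90, crock centre about (0.615, -0.146). I'll turn the tool to yaw 155 and travel over the lid.

```bash
python3 -m pendant '[[[0,0.5,0,0,0,1,1],[0,0,-0.5,0,0,1,1],[0,0,0,0,0,1,1],[0,0,0,0,0,1,1],[0,0,0,0,0,1,1],[0,0,0,0,0,1,1],[0,0,0,0,0,1,1],[0,0,0,0,0,1,1]]]'
python3 -m pendant '[[[0,0,0,0,0,1,1],[0,0,0,0,0,1,1],[0,0,0,0,0,1,1],[0,0,0,0,0,1,1],[0,0,0,0,0,0.15,1],[0,1,0,0,0,0,1],[0,1,0,0,0,0,1],[0,1,0,0,0,0,1]]]'
python3 -m pendant '[[[0,1,0,0,0,0,1],[0,1,0,0,0,0,1],[0,1,0,0,0,0,1],[0,1,0,0,0,0,1],[0,1,0,0,0,0,1],[0,1,0,0,0,0,1],[0,1,0,0,0,0,1],[0,1,0,0,0,0,1]]]'
python3 -m pendant '[[[0,1,0,0,0,0,1],[0,1,0,0,0,0,1],[0,1,0,0,0,0,1],[0,1,0,0,0,0,1],[0,1,0,0,0,0,1],[0,1,0,0,0,0,1],[0,1,0,0,0,0,1],[0,1,0,0,0,0,1]]]'
cat >> h.py <<'E'
def go(x,y,z,yaw):
    s=r.get_state(); Rm=R.from_euler('xyz',s['eef_rot'],degrees=True)
    t=Rm.inv().apply(np.array([x,y,z])-s['tcp_pos'])
    w=(Rm.inv()*R.from_euler('xyz',[180,0,yaw],degrees=True)).as_rotvec(degrees=True)
    print('t',s['time_s'],'tcp',s['tcp_pos'].round(4),s['eef_rot'].round(2),'F',s['contact_force'].round(1),'w',round(s['gripper_width'],4)); print('shift units',(t/.02).round(2),'turn units',(w/4).round(3))
E
python3 -c "
from h import *
go(.4995,.0615,.2,155)"
```

```text
time_s: 1.15
tcp_pos: [0.2667, -0.6091, 0.2194]
eef_rot: [180.0, -0.0, 171.5]
contact_force: [-0.1, 0.9, 0.4]
gripper_width: 0.0872
gripper_force: 0.0
time_s: 1.95
tcp_pos: [0.2922, -0.5542, 0.2193]
eef_rot: [180.0, -0.0, 155.1]
contact_force: [-0.6, 0.3, -0.1]
gripper_width: 0.0875
gripper_force: 0.0
time_s: 2.75
tcp_pos: [0.3599, -0.4089, 0.2196]
eef_rot: [-180.0, 0.0, 155.2]
contact_force: [0.5, 0.0, 0.7]
gripper_width: 0.0877
gripper_force: 0.0
time_s: 3.55
tcp_pos: [0.4273, -0.2638, 0.2197]
eef_rot: [180.0, 0.0, 155.2]
contact_force: [-0.9, 0.1, -0.5]
gripper_width: 0.0876
gripper_force: 0.0
t 3.55 tcp [ 0.4273 -0.2638  0.2197] [1.7999e+02 3.0000e-02 1.5516e+02] F [-0.9  0.1 -0.5] w 0.0876
shift units [ 3.56 16.28  0.98] turn units [0.002 0.007 0.039]
```

A wrist view of the crock first, since it is on the way.

```bash
python3 -m pendant '[[[-0.6,1,0,0,0,0,1],[-0.7,1,0,0,0,0,1],[-0.7,1,0,0,0,0,1],[-0.7,1,0,0,0,0,1],[-0.7,1,0,0,0,0,1],[-0.7,1,0,0,0,0,1],[-0.7,1,0,0,0,0,1],[-0.7,1,0,0,0,0,1]]]'
python3 -m pendant '[[[-0.5,1,0,0,0,0,1],[0,0,0,0,0,0,1],[0,0,0,0,0,0,1],[0,0,0,0,0,0,1],[0,0,0,0,0,0,1],[0,0,0,0,0,0,1],[0,0,0,0,0,0,1],[0,0,0,0,0,0,1]]]'
python3 - <<'E'
from h import *
w=cap('wrist'); cv2.imwrite('pics/w1.png',w['frame'])
P=cloud(w,(0,0,512,384)); P=P[np.hypot(P[:,0]-.615,P[:,1]+.146)<.08]
print(np.histogram(P[:,2],bins=np.arange(0,.13,.005))[0])
Q=P[(P[:,2]>.094)&(P[:,2]<.107)]; rim=np.median(Q[:,2]); (cx,cy),rad=cv2.minEnclosingCircle(Q[:,:2].astype(np.float32))
print(rim,cx,cy,rad); print(notch(P,np.array((cx,cy)),rim)[:3])
go(.4995,.0615,.2,155)
E
```

```text
time_s: 4.35
tcp_pos: [0.5958, -0.165, 0.2191]
eef_rot: [-180.0, -0.0, 155.1]
contact_force: [0.1, -0.2, -0.7]
gripper_width: 0.0876
gripper_force: 0.0
time_s: 5.15
tcp_pos: [0.6116, -0.1522, 0.2197]
eef_rot: [180.0, 0.0, 155.0]
contact_force: [-0.2, 0.2, 0.0]
gripper_width: 0.0877
gripper_force: 0.0
[   0   29 2513  137  136  150  158  163  168  167  186  185  211  202
  222  222  233  758  532 2796 1475    0    0    0    0]
0.099689500110265 0.615337610244751 -0.14561007916927338 0.06485993415117264
(np.float64(-4.986479832524559), np.float64(0.9301351603979775), np.int64(669))
t 5.2 tcp [ 0.6117 -0.1522  0.2196] [1.7999e+02 1.0000e-02 1.5504e+02] F [ 0.2  0.4 -0.7] w 0.0876
shift units [9.59 7.32 0.98] turn units [0.002 0.003 0.01 ]
```

View pics/w1.png

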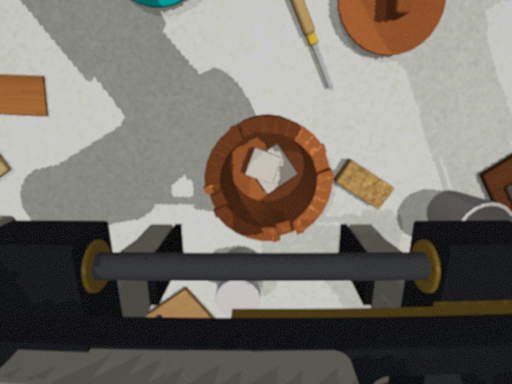

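The wrist view shows the crock at (270,178) with its notches at (238,130), (325,172), (270,235) and (210,185). Centre (0.6153, -0.1456), notch angle -5°. Now to the lid.

```bash
python3 -m pendant '[[[1,0.8,0.1,0,0,0,1],[1,0.8,0.1,0,0,0,1],[1,0.8,0.1,0,0,0,1],[1,0.8,0.1,0,0,0,1],[1,0.8,0.1,0,0,0,1],[1,0.8,0.1,0,0,0,1],[1,0.8,0.1,0,0,0,1],[1,0.8,0.1,0,0,0,1]]]'
python3 -m pendant '[[[1,0.6,0.2,0,0,0,1],[0.6,0.3,0,0,0,0,1],[0,0,0,0,0,0,1],[0,0,0,0,0,0,1],[0,0,0,0,0,0,1],[0,0,0,0,0,0,1],[0,0,0,0,0,0,1],[0,0,0,0,0,0,1]]]'
python3 - <<'E'
from h import *
w=cap('wrist')
P=cloud(w,(0,0,512,384)); P=P[np.hypot(P[:,0]-.4995,P[:,1]-.0615)<.08]
print(np.histogram(P[:,2],bins=np.arange(0,.07,.004))[0])
Q=P[(P[:,2]>.013)&(P[:,2]<.024)]; print(np.median(Q[:,2]),cv2.minEnclosingCircle(Q[:,:2].astype(np.float32)))
h=handle(P,.049); print(h)
go(h[0][0][0]/1000,h[0][0][1]/1000,.046,155)
E
```

```text
time_s: 6.0
tcp_pos: [0.5202, 0.0324, 0.2036]
eef_rot: [180.0, 0.0, 155.0]
contact_force: [0.5, 0.2, -0.4]
gripper_width: 0.0874
gripper_force: 0.0
time_s: 6.8
tcp_pos: [0.4994, 0.061, 0.1994]
eef_rot: [-180.0, -0.0, 155.0]
contact_force: [-0.7, -0.6, 0.5]
gripper_width: 0.0877
gripper_force: 0.0
[   0    0    0   54 7378   11   10    4    7    6    8  139  472    0
    0    0    0]
0.017766653266664434 ((0.49826332926750183, 0.06206659600138664), 0.06120890751481056)
(((498.5716857910156, 61.99956512451172), (14.398954391479492, 48.838199615478516), 65.0221939086914), np.float64(0.048514619257494035), 618)
t 6.85 tcp [0.4994 0.0611 0.1994] [-1.7999e+02 -1.0000e-02  1.5502e+02] F [-0.2 -0.7  0.3] w 0.0878
shift units [0.05 0.03 7.67] turn units [-0.003 -0.002  0.006]
```

```bash
python3 -m pendant '[[[0.05,0.05,1,0,0,0,1],[0,0,1,0,0,0,1],[0,0,1,0,0,0,1],[0,0,1,0,0,0,1],[0,0,1,0,0,0,1],[0,0,1,0,0,0,1],[0,0,1,0,0,0,1],[0,0,0.6,0,0,0,1]]]'
python3 -m pendant '[[[0,0,0,0,0,0,1],[0,0,0,0,0,0,1],[0,0,0,0,0,0,-1],[0,0,0,0,0,0,-1],[0,0,0,0,0,0,-1],[0,0,0,0,0,0,-1],[0,0,0,0,0,0,-1],[0,0,0,0,0,0,-1]]]' 35
python3 -m pendant '[[[0,0,0,0,0,0,-1],[0,0,0,0,0,0,-1],[0,0,0,0,0,0,-1],[0,0,-0.2,0,0,0,-1],[0,0,-0.3,0,0,0,-1],[0,0,-0.5,0,0,0,-1],[0,0,-0.5,0,0,0,-1],[0,0,-0.5,0,0,0,-1]]]'
```

```text
time_s: 7.65
tcp_pos: [0.4982, 0.0624, 0.0461]
eef_rot: [-179.9, -0.1, 155.0]
contact_force: [-0.8, 0.3, -0.1]
gripper_width: 0.0874
gripper_force: 0.0
time_s: 8.45
tcp_pos: [0.4988, 0.0627, 0.0475]
eef_rot: [180.0, 0.0, 155.1]
contact_force: [-0.3, -0.2, -0.6]
gripper_width: 0.0451
gripper_force: 0.0
time_s: 9.25
tcp_pos: [0.499, 0.0628, 0.0887]
eef_rot: [180.0, 0.0, 155.1]
contact_force: [0.1, -0.3, -0.4]
gripper_width: 0.0007
gripper_force: 0.0
```

The fingers closed on nothing because I lifted before they had shut. I'll open, back up and look again.

```bash
python3 -m pendant '[[[0,0,-1,0,0,0,1],[0,0,-1,0,0,0,1],[0,0,-1,0,0,0,1],[0,0,-1,0,0,0,1],[0,0,-1,0,0,0,1],[0,0,-0.5,0,0,0,1],[0,0,0,0,0,0,1],[0,0,0,0,0,0,1]]]'
python3 - <<'E'
from h import *
w=cap('wrist');cv2.imwrite('pics/w2.png',w['frame'])
P=cloud(w,(0,0,512,384)); P=P[np.hypot(P[:,0]-.4995,P[:,1]-.0615)<.08]
print(np.histogram(P[:,2],bins=np.arange(0,.07,.004))[0])
Q=P[(P[:,2]>.013)&(P[:,2]<.024)]; print(np.median(Q[:,2]),cv2.minEnclosingCircle(Q[:,:2].astype(np.float32)))
h=handle(P,.049); print(h)
go(h[0][0][0]/1000,h[0][0][1]/1000,.044,155)
E
```

```text
time_s: 10.05
tcp_pos: [0.4984, 0.0627, 0.197]
eef_rot: [180.0, -0.0, 155.0]
contact_force: [0.1, 0.9, -0.5]
gripper_width: 0.0586
gripper_force: 0.0
[   0    0    0   72 7396   12    4   10    2   12    5  180  453    0
    0    0    0]
0.01776483105404883 ((0.49838799238204956, 0.06192415952682495), 0.06105710566043854)
(((499.4518127441406, 62.04104995727539), (15.025525093078613, 50.3773307800293), 64.74913787841797), np.float64(0.04856198994759947), 637)
t 10.1 tcp [0.4982 0.0625 0.1966] [-1.7996e+02 -6.0000e-02  1.5504e+02] F [-0.7 -0.5 -1.3] w 0.0628
shift units [-0.08  0.01  7.63] turn units [-0.01  -0.015  0.01 ]
```

View pics/w2.png

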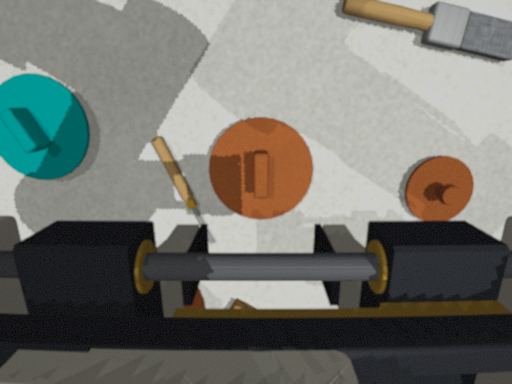

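The lid is undisturbed at (262,168), with the handle bar at (262,172) lying across the closing line. I'll try again, with enough time to close.

```bash
python3 -m pendant '[[[0,0,0.8,0,0,0,1],[0,0,0.9,0,0,0,1],[0,0,1,0,0,0,1],[0,0,1,0,0,0,1],[0,0,1,0,0,0,1],[0,0,1,0,0,0,1],[0,0,1,0,0,0,1],[0,0,0.8,0,0,0,1]]]'
python3 -m pendant '[[[0,0,0,0,0,0,-1],[0,0,0,0,0,0,-1],[0,0,0,0,0,0,-1],[0,0,0,0,0,0,-1],[0,0,0,0,0,0,-1],[0,0,0,0,0,0,-1],[0,0,0,0,0,0,-1],[0,0,0,0,0,0,-1]]]' 35
python3 -m pendant '[[[0,0,0,0,0,0,-1],[0,0,0,0,0,0,-1],[0,0,0,0,0,0,-1],[0,0,0,0,0,0,-1],[0,0,0,0,0,0,-1],[0,0,0,0,0,0,-1],[0,0,0,0,0,0,-1],[0,0,0,0,0,0,-1]]]'
```

```text
time_s: 10.9
tcp_pos: [0.4975, 0.0621, 0.0452]
eef_rot: [-179.9, -0.1, 155.0]
contact_force: [0.2, 0.5, -0.3]
gripper_width: 0.0878
gripper_force: 0.0
time_s: 11.7
tcp_pos: [0.4988, 0.0627, 0.0476]
eef_rot: [180.0, 0.0, 155.0]
contact_force: [0.8, 0.1, -0.6]
gripper_width: 0.029
gripper_force: 0.0
time_s: 12.5
tcp_pos: [0.4988, 0.0627, 0.0475]
eef_rot: [180.0, 0.0, 155.1]
contact_force: [-0.2, -0.4, 0.1]
gripper_width: 0.0003
gripper_force: 0.0
```

The fingers closed completely again, with the tool supposedly at the handle. I'll look.

Run:
```python
from h import *
w=cap('wrist');a=cap('scene')
cv2.imwrite('pics/w3.png',np.hstack([cv2.resize(w['frame'],(400,300)),cv2.resize(a['frame'][150:255,215:355],(400,300),interpolation=3)]))
s=r.get_state();print(s)
```

```text
{'time_s': 12.6, 'joints': array([ 2.95945809e+01,  1.43006671e+01, -3.27160842e+01, -5.08298598e-04,
       -4.29829605e+01, -1.44540135e+02]), 'qd': array([ 0.04957509,  0.0014588 , -0.04817671, -0.04302723, -0.0143155 ,
       -0.03082872]), 'joint_torque': array([ 3.94256949e-05, -4.15167725e+01,  2.11730236e+01,  4.98800084e+00,
       -7.66699389e-02, -1.75508035e-05]), 'tcp_pos': array([0.49877748, 0.06270942, 0.04746797]), 'eef_rot': array([ 1.79999564e+02, -1.15054328e-04,  1.55054074e+02]), 'contact_force': array([ 0.52660607, -0.55434434,  0.63616994]), 'moment': array([-0.03649036, -0.04758672, -0.05662494]), 'gripper_force': 0.0, 'gripper_width': 0.00022231592588082256}
```

View pics/w3.png

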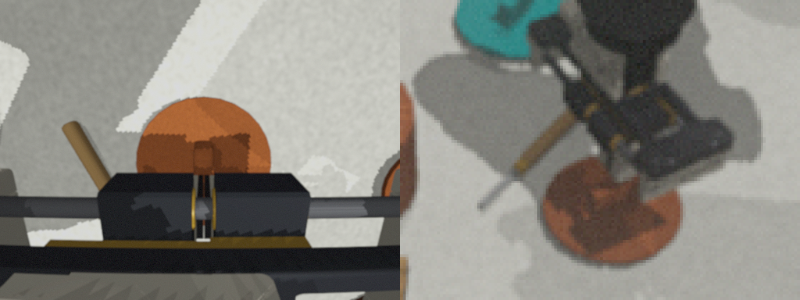

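Run:
```python
from h import *
w=cap('wrist'); he=np.array(w['hand_eye']); print(he.round(4),w['k1'])
D=w['depth']
for v in range(185,320,8):
    for u in (248,254,260,266,272):
        c=rays(w,(u,v))[0]*D[v,u]; t=he[:3,:3]@c+he[:3,3]; print(v,u,(t*1000).round().astype(int), w['frame'][v,u], end=' | ')
    print()
```

```text
[[-2.000e-04  9.634e-01  2.679e-01  7.240e-02]
 [ 1.000e+00  0.000e+00  7.000e-04 -4.000e-04]
 [ 6.000e-04  2.679e-01 -9.634e-01 -1.749e-01]
 [ 0.000e+00  0.000e+00  0.000e+00  1.000e+00]] -0.045810547752855965
185 248 [20 -9 29] [ 30  59 106] | 185 254 [24 -5 13] [32 53 90] | 185 260 [24 -1 12] [22 48 88] | 185 266 [24  3 13] [26 45 91] | 185 272 [22  7 22] [27 49 86] | 
193 248 [22 -8  1] [26 52 93] | 193 254 [23 -4  0] [ 31  62 110] | 193 260 [23 -1  0] [ 35  64 113] | 193 266 [23  3  0] [ 37  62 112] | 193 272 [22  6  1] [23 48 91] | 
201 248 [18 -8  0] [ 28  58 104] | 201 254 [18 -4 -1] [ 36  70 123] | 201 260 [18 -1 -2] [ 38  65 119] | 201 266 [18  3 -2] [ 38  67 119] | 201 272 [18  6 -1] [28 54 96] | 
209 248 [13 -8 -1] [ 29  57 100] | 209 254 [13 -4 -1] [ 33  68 117] | 209 260 [13 -1 -1] [ 38  67 118] | 209 266 [13  3  0] [ 34  65 114] | 209 272 [12  6  0] [36 53 94] | 
217 248 [ 7 -8  0] [25 47 90] | 217 254 [ 8 -4 -1] [30 53 96] | 217 260 [ 8 -1 -1] [24 46 88] | 217 266 [ 8  3 -2] [34 54 93] | 217 272 [7 7 0] [ 34  58 103] | 
225 248 [ 11  -7 -22] [73 81 85] | 225 254 [ 10 
[... 1458 characters left out ...]
 254 [ -1  -3 -63] [25 22 19] | 289 260 [-74  -1  48] [ 97 103 106] | 289 266 [ -1   2 -64] [30 24 28] | 289 272 [  25    3 -103] [37 79 97] | 
297 248 [ 14  -4 -90] [41 42 45] | 297 254 [ -5  -3 -63] [25 16 16] | 297 260 [-83  -1  49] [119 124 124] | 297 266 [ -5   2 -63] [29 23 22] | 297 272 [  8   4 -82] [67 73 72] | 
305 248 [ 11  -4 -91] [47 48 50] | 305 254 [ -9  -3 -63] [134 140 137] | 305 260 [-90  -1  48] [161 167 167] | 305 266 [ -9   2 -64] [133 137 136] | 305 272 [  23    3 -107] [24 63 80] | 
313 248 [  23   -4 -110] [24 64 81] | 313 254 [  24   -2 -111] [23 67 86] | 313 260 [  23   -1 -110] [22 61 79] | 313 266 [  24    1 -111] [29 65 82] | 313 272 [  23    2 -111] [28 62 81] |
```

The wrist depth shows the fingertips ending about 20 mm behind the TCP (tool z ≈ -20), above the handle top, not 22 mm ahead as stated. I'll open and confirm with the fingers apart.

```bash
python3 -m pendant '[[[0,0,0,0,0,0,1],[0,0,0,0,0,0,1],[0,0,0,0,0,0,1],[0,0,0,0,0,0,1],[0,0,0,0,0,0,1],[0,0,0,0,0,0,1],[0,0,0,0,0,0,1],[0,0,0,0,0,0,1]]]'
python3 - <<'E'
from h import *
w=cap('wrist'); he=np.array(w['hand_eye'])
V,U=np.mgrid[0:384,0:512]; uv=np.c_[U.ravel(),V.ravel()]; z=w['depth'].ravel()
c=rays(w,uv)*z[:,None]; t=(c@he[:3,:3].T+he[:3,3])*1000
print(r.get_state()['gripper_width'],r.get_state()['tcp_pos'])
t=t[(z>0)&(z<.25)]
for lo in range(-110,40,5):
    k=(t[:,2]>=lo)&(t[:,2]<lo+5)
    if k.any():
        q=t[k]; print(lo,k.sum(),'x',np.percentile(q[:,0],[2,98]).round(),'y- ',np.percentile(q[q[:,1]<0,1],[2,98]).round() if (q[:,1]<0).any() else '','y+',np.percentile(q[q[:,1]>0,1],[2,98]).round() if (q[:,1]>0).any() else '')
b=cap('top'); P=bydepth(b,np.c_[U.ravel(),V.ravel()]); s=r.get_state()['tcp_pos']
cv2.imwrite('pics/open.png',np.hstack([cv2.resize(w['frame'],(400,300)),cv2.resize(cap('scene')['frame'][150:255,215:355],(400,300),interpolation=3)]))
E
```

```text
time_s: 13.45
tcp_pos: [0.4988, 0.0627, 0.0475]
eef_rot: [180.0, 0.0, 155.1]
contact_force: [-0.3, 0.1, 0.3]
gripper_width: 0.0588
gripper_force: 0.0
0.06282416222459127 [0.49877319 0.06268337 0.04745277]
-110 16936 x [-4. 39.] y-  [-63. -11.] y+ [12. 62.]
-105 5779 x [18. 39.] y-  [-72.  -2.] y+ [ 2. 70.]
-100 7499 x [-11.  39.] y-  [-81.  -1.] y+ [ 1. 80.]
-95 3013 x [-20.  39.] y-  [-82. -20.] y+ [18. 81.]
-90 2151 x [-22.  39.] y-  [-82. -33.] y+ [32. 81.]
-85 600 x [ 1. 38.] y-  [-82. -33.] y+ [32. 81.]
-80 282 x [-2. 12.] y-  [-34. -33.] y+ [32. 33.]
-75 233 x [-4.  9.] y-  [-34. -33.] y+ [32. 33.]
-70 200 x [-8.  6.] y-  [-34. -33.] y+ [32. 33.]
-65 600 x [-9.  3.] y-  [-34. -30.] y+ [29. 33.]
-60 85 x [-9.  1.] y-  [-30. -30.] y+ [29. 31.]
-55 313 x [-9. 12.] y-  [-46. -30.] y+ [29. 45.]
-50 394 x [-9. 12.] y-  [-47. -30.] y+ [29. 46.]
-45 292 x [ 6. 12.] y-  [-45. -30.] y+ [29. 44.]
-40 439 x [ 4. 12.] y-  [-45. -30.] y+ [29. 44.]
-35 321 x [ 2. 12.] y-  [-45. -30.] y+ [29. 45.]
-30 331 x [-1. 12.] y-  [-45. -30.] y+ [29. 44.]
-25 234 x [-4. 12.] y-  [-46. -30.] y+ [29. 44.]
-20 95 x [-6. 10.] y-  [-33. -30.] y+ [29. 32.]
-5 1357 x [-14.  23.] y-  [-8. -0.] y+ [0. 7.]
0 269 x [-14.  24.] y-  [-9. -1.] y+ [0. 7.]
5 56 x [22. 25.] y-  [-8. -0.] y+ [0. 7.]
10 49 x [22. 24.] y-  [-8. -0.] y+ [0. 7.]
15 38 x [22. 25.] y-  [-8. -0.] y+ [1. 7.]
20 40 x [22. 25.] y-  [-8. -0.] y+ [1. 7.]
25 10378 x [-55.  57.] y-  [-58.  -1.] y+ [ 2. 56.]
30 6328 x [-56.  57.] y-  [-123.   -2.] y+ [ 2. 59.]
35 710 x [-22.  39.] y-  [-127.  -97.] y+ [179. 188.]
```

View pics/open.png

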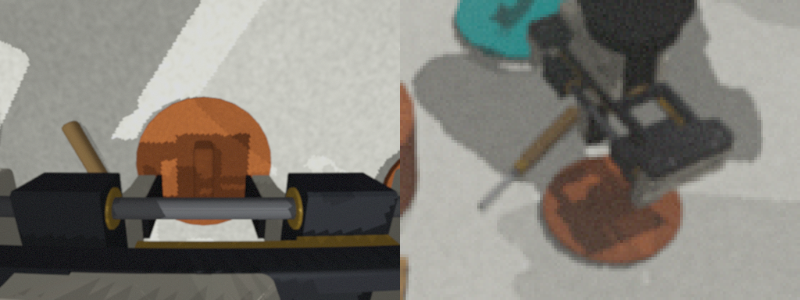

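The picture shows the open fingers straddling the handle at (203,160) but well above it. The depth data put the tips at tool z ≈ -17, so the tool needs to be about 40 mm lower. Descend and close fully.

```bash
python3 -m pendant '[[[0,0,0.4,0,0,0,1],[0,0,0.4,0,0,0,1],[0,0,0.4,0,0,0,1],[0,0,0.4,0,0,0,1],[0,0,0.3,0,0,0,1],[0,0,0,0,0,0,1],[0,0,0,0,0,0,1],[0,0,0,0,0,0,-1]]]'
python3 -m pendant '[[[0,0,0,0,0,0,-1],[0,0,0,0,0,0,-1],[0,0,0,0,0,0,-1],[0,0,0,0,0,0,-1],[0,0,0,0,0,0,-1],[0,0,0,0,0,0,-1],[0,0,0,0,0,0,-1],[0,0,0,0,0,0,-1]]]' 35
python3 -m pendant '[[[0,0,0,0,0,0,-1],[0,0,0,0,0,0,-1],[0,0,0,0,0,0,-1],[0,0,0,0,0,0,-1],[0,0,0,0,0,0,-1],[0,0,0,0,0,0,-1],[0,0,0,0,0,0,-1],[0,0,0,0,0,0,-1]]]'
```

```text
time_s: 14.4
tcp_pos: [0.4991, 0.0628, 0.0097]
eef_rot: [180.0, 0.0, 155.1]
contact_force: [-1.1, -0.1, 0.4]
gripper_width: 0.0837
gripper_force: 0.0
time_s: 15.2
tcp_pos: [0.4988, 0.0627, 0.0094]
eef_rot: [-180.0, -0.0, 155.1]
contact_force: [0.7, 0.2, -0.0]
gripper_width: 0.0213
gripper_force: 0.0
time_s: 16.0
tcp_pos: [0.4988, 0.0627, 0.0094]
eef_rot: [-180.0, -0.0, 155.1]
contact_force: [-0.4, -0.9, -0.2]
gripper_width: 0.0158
gripper_force: 35.0
```

Gripped, 15.8 mm at 35 N. Lift and carry.

```bash
python3 -m pendant '[[[0,0,-0.3,0,0,0,-1],[0,0,-0.7,0,0,0,-1],[0,0,-1,0,0,0,-1],[0,0,-1,0,0,0,-1],[0,0,-1,0,0,0,-1],[0,0,-1,0,0,0,-1],[0,0,-1,0,0,0,-1],[0,0,-1,0,0,0,-1]]]'
python3 -m pendant '[[[-0.4,-0.3,-0.5,0,0,-0.5,-1],[-0.8,-0.6,0,0,0,-0.5,-1],[-0.8,-0.6,0,0,0,-0.5,-1],[-0.8,-0.6,0,0,0,-0.5,-1],[-0.8,-0.6,0,0,0,-0.5,-1],[-0.8,-0.6,0,0,0,-0.5,-1],[-0.8,-0.6,0,0,0,-0.5,-1],[-0.8,-0.6,0,0,0,-0.5,-1]]]'
python3 -c "
from h import *
go(.6157,-.1449,.16,175)"
```

```text
time_s: 16.8
tcp_pos: [0.4981, 0.0626, 0.1503]
eef_rot: [-180.0, -0.0, 155.0]
contact_force: [0.1, -0.3, -3.5]
gripper_width: 0.0156
gripper_force: 35.0
time_s: 17.6
tcp_pos: [0.5857, -0.0595, 0.1592]
eef_rot: [180.0, -0.1, 171.1]
contact_force: [-0.1, 0.7, -3.9]
gripper_width: 0.0158
gripper_force: 35.0
t 17.6 tcp [ 0.5857 -0.0595  0.1592] [ 1.7999e+02 -7.0000e-02  1.7112e+02] F [-0.1  0.7 -3.9] w 0.0158
shift units [-2.14 -3.99 -0.04] turn units [ 0.002 -0.018 -0.971]
```

```bash
python3 -m pendant '[[[-0.5,-1,0,0,0,-0.5,-1],[-0.5,-1,0,0,0,-0.4,-1],[-0.5,-0.9,0,0,0,0,-1],[-0.4,-0.7,0,0,0,0,-1],[0,0,0,0,0,0,-1],[0,0,0,0,0,0,-1],[0,0,0,0,0,0,-1],[0,0,0,0,0,0,-1]]]'
python3 - <<'E'
from h import *
go(.6157,-.1449,.12,175)
for n,bx in(('top',(230,100,350,215)),('wrist',(0,0,512,384))):
    d=cap(n); P=cloud(d,bx); P=P[np.hypot(P[:,0]-.615,P[:,1]+.146)<.09]
    print(np.histogram(P[:,2],bins=np.arange(.09,.22,.006))[0])
    Q=P[(P[:,2]>.160)&(P[:,2]<.176)]; print(n,np.median(Q[:,2]),cv2.minEnclosingCircle(Q[:,:2].astype(np.float32)))
    H=P[(P[:,2]>.192)&(P[:,2]<.206)]; print(len(H), cv2.minAreaRect((H[:,:2]*1000).astype(np.float32)) if len(H)>4 else '')
E
```

```text
time_s: 18.4
tcp_pos: [0.615, -0.1341, 0.1596]
eef_rot: [180.0, -0.0, 174.7]
contact_force: [-0.6, -0.1, -4.2]
gripper_width: 0.0158
gripper_force: 35.0
t 18.4 tcp [ 0.615  -0.1341  0.1596] [179.99  -0.   174.69] F [-0.6 -0.1 -4.2] w 0.0158
shift units [-0.09 -0.53  1.98] turn units [ 0.002 -0.001 -0.078]
[ 40  95  63   0   0   0   0   0   0   0   0   0  83 684   6   0   4   3
  11   0   0]
top 0.1698755816252845 ((0.612243115901947, -0.13409879803657532), 0.061297573149204254)
14 ((596.0022583007812, -135.14010620117188), (10.703533172607422, 13.788585662841797), 80.61143493652344)
[  91  756    0    0    0    0    0    0    0    0    0    1 9017 5551
  104  113  129  628 1423    2   24]
wrist 0.16781550390211597 ((0.6092080473899841, -0.133633092045784), 0.05993925780057907)
2053 ((615.3453979492188, -134.142333984375), (19.913103103637695, 50.22193908691406), 85.78915405273438)
```

```bash
python3 -m pendant '[[[-0.1,-0.5,0.4,0,0,-0.08,-1],[0,0,0.4,0,0,0,-1],[0,0,0.4,0,0,0,-1],[0,0,0.4,0,0,0,-1],[0,0,0.4,0,0,0,-1],[0,0,0.3,0,0,0,-1],[0,0,0,0,0,0,-1],[0,0,0,0,0,0,-1]]]'
python3 -c "
from h import *
go(.6157,-.1449,.0974,175)"
```

```text
time_s: 19.3
tcp_pos: [0.6163, -0.1449, 0.1134]
eef_rot: [-180.0, -0.0, 175.0]
contact_force: [0.7, -0.4, -3.3]
gripper_width: 0.0161
gripper_force: 35.0
t 19.3 tcp [ 0.6163 -0.1449  0.1134] [-1.7999e+02 -1.0000e-02  1.7498e+02] F [ 0.7 -0.4 -3.3] w 0.0161
shift units [ 0.03 -0.    0.8 ] turn units [-0.003 -0.002 -0.004]
```

```bash
python3 -m pendant '[[[0.03,0,0.1,0,0,0,-1],[0,0,0.1,0,0,0,-1],[0,0,0.1,0,0,0,-1],[0,0,0.1,0,0,0,-1],[0,0,0,0,0,0,-1],[0,0,0,0,0,0,-1],[0,0,0,0,0,0,-1],[0,0,0,0,0,0,-1]]]'
python3 -m pendant '[[[0,0,0.1,0,0,0,-1],[0,0,0.1,0,0,0,-1],[0,0,0.1,0,0,0,-1],[0,0,0,0,0,0,-1],[0,0,0,0,0,0,-1],[0,0,0,0,0,0,-1],[0,0,0,0,0,0,-1],[0,0,0,0,0,0,-1]]]'
python3 -c "
from h import *
go(.6157,-.1449,.0974,175)"
```

```text
time_s: 20.1
tcp_pos: [0.6157, -0.1449, 0.1055]
eef_rot: [-180.0, 0.0, 175.0]
contact_force: [0.7, -0.7, -3.0]
gripper_width: 0.0158
gripper_force: 35.0
time_s: 20.9
tcp_pos: [0.6157, -0.1449, 0.0996]
eef_rot: [180.0, 0.0, 175.0]
contact_force: [0.1, 0.6, -3.7]
gripper_width: 0.0158
gripper_force: 35.0
t 20.9 tcp [ 0.6157 -0.1449  0.0996] [1.8000e+02 1.0000e-02 1.7497e+02] F [ 0.1  0.6 -3.7] w 0.0158
shift units [-0.   -0.    0.11] turn units [ 0.     0.002 -0.008]
```

The lugs are below the ride height with no contact force, so they are in the notches. The last 2 mm:

```bash
python3 -m pendant '[[[0,0,0.05,0,0,0,-1],[0,0,0.04,0,0,0,-1],[0,0,0.02,0,0,0,-1],[0,0,0,0,0,0,-1],[0,0,0,0,0,0,-1],[0,0,0,0,0,0,-1],[0,0,0,0,0,0,-1],[0,0,0,0,0,0,-1]]]'
```

```text
time_s: 21.7
tcp_pos: [0.6156, -0.1448, 0.0975]
eef_rot: [-180.0, 0.0, 175.0]
contact_force: [-2.8, 2.4, 1.5]
gripper_width: 0.0157
gripper_force: 35.0
```

Contact at the home height; now open and retreat straight up.

```bash
python3 -m pendant '[[[0,0,0,0,0,0,0],[0,0,0,0,0,0,0],[0,0,0,0,0,0,0.5],[0,0,0,0,0,0,1],[0,0,0,0,0,0,1],[0,0,0,0,0,0,1],[0,0,0,0,0,0,1],[0,0,0,0,0,0,1]]]'
python3 -m pendant '[[[0,0,-0.3,0,0,0,1],[0,0,-0.6,0,0,0,1],[0,0,-1,0,0,0,1],[0,0,-1,0,0,0,1],[0,0,-1,0,0,0,1],[0,0,-1,0,0,0,1],[0,0,-1,0,0,0,1],[0,0,0,0,0,0,1]]]'
python3 - <<'E'
from h import *
w=cap('wrist');b=cap('top')
for n,d,bx in(('wrist',w,(0,0,512,384)),('top',b,(230,100,350,215))):
    P=cloud(d,bx); P=P[np.hypot(P[:,0]-.6155,P[:,1]+.1455)<.075]
    Q=P[(P[:,2]>.100)&(P[:,2]<.114)]
    c=np.linalg.lstsq(np.c_[Q[:,:2],np.ones(len(Q))],Q[:,2],rcond=None)[0]
    print(n,np.median(Q[:,2]),cv2.minEnclosingCircle(Q[:,:2].astype(np.float32)),'tilt',c[:2],len(Q),handle(P,.137))
f=cap('scene')['frame']
cv2.imwrite('pics/end.png',np.hstack([cv2.resize(w['frame'],(400,300)),cv2.resize(f[150:255,150:290],(400,300),interpolation=3)]))
E
```

```text
time_s: 22.5
tcp_pos: [0.6156, -0.1449, 0.0973]
eef_rot: [180.0, 0.0, 175.0]
contact_force: [0.1, 0.2, -0.3]
gripper_width: 0.0743
gripper_force: 0.0
time_s: 23.3
tcp_pos: [0.6174, -0.1452, 0.22]
eef_rot: [-180.0, 0.4, 175.0]
contact_force: [-0.2, -0.1, 0.4]
gripper_width: 0.0877
gripper_force: 0.0
wrist 0.10574638422187382 ((0.6148768663406372, -0.14541777968406677), 0.064654640853405) tilt [0.00275938 0.00070677] 11167 (((615.6549072265625, -145.10716247558594), (15.702220916748047, 49.27579116821289), 84.6205062866211), np.float64(0.1364581330140741), 981)
top 0.10761082416547696 ((0.6138865947723389, -0.1454315185546875), 0.06470724195241928) tilt [ 0.01227482 -0.00336878] 1251 (((611.8299560546875, -145.36618041992188), (15.926924705505371, 44.1386833190918), 85.16926574707031), np.float64(0.13838166485597492), 100)
```

View pics/end.png

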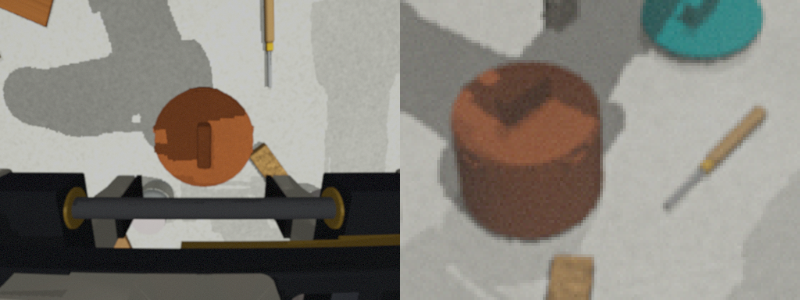

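The lid sits flush and level on the crock at (203,136) in the wrist half and (527,115) in the scene half. Disc top is at 0.1057, which means home, and it is centred within about 1 mm. The gripper is clear and nothing else has moved, so I hand in.

```bash
python3 -c "
from plant import r
print(r.close_job())"
```

```text
the job is handed in; nothing more can be done
None
```

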